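Hook the gate return spring back on its post with the spring puller

ROBOT

A 6-joint arm with a two-finger parallel gripper is mounted at the origin on the work surface. World frame = base frame: x ahead of the robot, y to its left, z up, the work surface at z = 0. Lengths are in m, angles in rad, forces in N, time in s.
With the tool pointing down it reaches from about 0.375 to 0.9 m from the base axis. Payload 3.1 kg.
Tool frame: the origin (TCP) lies on the centre line of the jaws, within the pads' length; the fingertips stand 11 mm ahead of it and the grasp point (between the pads) lies 8 mm behind it; x points along the fingers, y is the direction in which the jaws open and shut, and the axes are right-handed (so a half turn about x gives the same grasp; the last joint's range is limited). The gripper opens to 87 mm and grips with 3 to 60 N. Pads are 19 mm wide; open, the fingers measure 117 mm over their backs; the gripper's body (75 mm by 190 mm) begins 51 mm behind the grasp point.
Start: joints at [1.058, 0.527, 1.433, -0, 1.181, -0.178], TCP at [0.205, 0.59, 0.234] pointing down, gripper open.
Joint ranges: [-3.08, 3.08], [-0.75, 2.2], [0.22, 2.44], [-1.43, 4.57], [0, 2.65], [-2.85, 2.85]. Speed limits (rad/s): [2.79, 2.79, 3.14, 3.14, 3.14, 3.14].

INTERFACE

Orientations are given as a unit quaternion [x, y, z, w].
In Python, from rig import robot, camera, camera_info gives the robot as it stands.
- The arm moves only by the shell command python3 -m inch 'ROWS' [FORCE]. ROWS is JSON, a list that holds one entry, the list of rows, each a list of 5 numbers: the shift along the tool's x, y, z in cm, then the turn about the tool's x in rad, then the opening, from 0 (shut) to 1 (fully open). A call has 1 to 8 rows; each row shifts and turns the pose as measured when the row begins, along the tool's axes as they then stand; what a row does not reach is not made up. A row lasts 1/12 s, in which the tool goes at most 41.7 mm and 7.16 degrees, less where a joint would pass 70% of its speed; a pose out of reach is approached as far as the arm can. A call with a gripper value outside its range is refused whole. The fingers move at their own pace and stop on an object; FORCE is the grip in N (left out, the last holds). Time passes only in rows, so rows that do not move let the fingers close. It gives the time, the measured TCP pose, the force and the opening at its end, in the units of the state.
- robot.get_obs(): the state, without advancing time (a new reading comes with each control period).
- camera(name): name is "side" or "top"; returns the picture (400x640x3 uint8, red, green, blue); there is no depth.
- camera_info(name): a dict with "camera_matrix" (3x3 intrinsics, pixels), "dist" ([k1, k2, p1, p2, k3] as OpenCV has them; the pictures are not rectified), "rvec" (rotation vector, rad) and "tvec" (3), from world to camera coordinates, as OpenCV has them. Camera axes: x right, y down, z forward; pixel columns grow to the right and rows downward; lengths in m; the calibration is good to about 2 mm. A picture is of the moment at which its call begins. camera_info takes no time and is no camera call.
- robot.hand_in(): hands the job in, once; it reports no verdict.
The state is a dict: "time": time; "q": joint angles; "joint_velocities": joint speeds; "joint_torque": joint torques, N m; "position": TCP position; "tool_rot": TCP orientation; "ft_force": force on the tool from outside, world axes, zero at the start; "moment": the same for the moment, N m; "grip_width": finger opening in m.
Only numpy, scipy, OpenCV 4.12 (cv2) and the standard library are available. Lean on these libraries where they do the work, as an engineer would, in place of code of your own. Each camera call takes 0.05 s, during which the arm holds its last target. There are 200 camera calls.

TASK

One return spring of the filling machine's discharge gate was left off its yellow post after cleaning. Take the red-handled spring puller out of the rack, put its pin into the orange pull ring of that loose spring, stretch the spring and bring its hook onto its empty post so that it stays hooked there under tension, like its neighbour. Then put the puller back upright in its own hole of the rack; do not touch the spring's hook or ring with the gripper.

Things in the scene. Friction and masses are not known exactly. Their poses are not given: they have to be found in the camera images.
- puller: Spring puller: the red-handled one of three upright tools in the rack. Origin at the pin's lower end, z up. Pin 10 across, 0-60; round collar 48 across, 60-66; handle 24 square (sides along x, y), 66-126 mm. 140 g. Its collar rests on the rack top, 75 mm above the table (origin at 15), pin in the middle of a 28 mm hole in the 12 mm top; holes in a row, 80 mm apart.
- spring_hook: Loose spring's end, flat, blue 4 mm wire. Origin: where the post's axis sits in the hook's bend; x along the spring, away from pivot. Orange pull ring centred at x +19, opening 22 mm, free below to the 8 mm base plate. U hook 24 mm wide inside, bend towards +x; leg at y -14 is short, ends at x -24; leg at y +14 runs to the coil at x -52. The post enters from the -y side between x -24 and -52.
- post (a point): Axis of the empty yellow post, at the spring's height, 70 mm: 8 mm across, top 90 mm above the table, 138 mm from the pivot. To get it into the hook's mouth the hook's origin must be 28 to 48 mm farther from the pivot than the post; then let back in, the hook holds, 16 mm stretched. The spring already hooked on its own post is 90 mm to the side away from the loose one.
- pivot (a point): Black-capped stud, top 88 mm, here at 70 mm. The loose spring moves only in the level plane: swings about it, light friction, stays where left; pulls out along its length from 122 mm (pivot to hook origin, relaxed) to 207 mm, 90 N/m (5 N at the mouth). Starts relaxed, 0.45-0.7 rad anticlockwise (from above) of the line to the post: stretch it, swing it clockwise onto that line, let it in.

How it is judged:
By the outcome, as a careful person would: the job done as asked, in the order asked, and still so for the second after the job is handed in, with the robot touching nothing.
It also fails if it takes over 51 s, if anything falls off the work surface, if the arm or the gripper's body presses on something with over 40 N, if the wrist force passes 120 N, or if a joint passes its speed limit or range.

## Working session

There is one attempt and no reset: what is moved stays moved. The work goes in short steps, Python scripts to look and compute and a shell command to move; the robot and the scene stay as the last step left them, time stands still between calls to the robot, and variables do not carry over. Pictures are saved under pics/ and viewed, about 8 in all and at most 12, crops included, and the job is handed in when it is done.

```bash
ls; mkdir -p pics
python3 - <<'E'
from rig import robot,camera,camera_info
import cv2
for n in("top","side"):
    cv2.imwrite(f"pics/{n}0.png",camera(n)[:,:,::-1])
    i=camera_info(n);print(n,i)
print(robot.get_obs())
E
```

```text
pics
top {'camera_matrix': array([[402.30136521,   0.        , 319.53893117],
       [  0.        , 402.30136521, 207.4314352 ],
       [  0.        ,   0.        ,   1.        ]]), 'dist': array([-0.10506015,  0.        ,  0.        ,  0.        ,  0.        ]), 'rvec': array([ 2.17423476, -2.17009402,  0.16877161]), 'tvec': array([0.101466  , 0.49625902, 0.76493839])}
side {'camera_matrix': array([[369.81121335,   0.        , 316.11871332],
       [  0.        , 369.81121335, 199.54126881],
       [  0.        ,   0.        ,   1.        ]]), 'dist': array([-0.01116339,  0.        ,  0.        ,  0.        ,  0.        ]), 'rvec': array([ 0.94067667, -2.56432443,  0.96843576]), 'tvec': array([0.45200551, 0.22563929, 0.61260274])}
{'time': 0.1, 'q': array([ 1.05749051e+00,  5.28398937e-01,  1.43376269e+00,  1.08670571e-05,
        1.18142394e+00, -1.78498760e-01]), 'joint_velocities': array([ 0.00036015, -0.00425944, -0.00033116,  0.00092167,  0.00101565,
        0.00091622]), 'joint_torque': array([-6.59471443e-04, -4.40986598e+01, -1.77151340e+01,  6.34468440e-02,
        5.33218158e-02, -4.23759639e-05]), 'position': array([0.20501631, 0.58974087, 0.23265732]), 'tool_rot': array([ 0.11715979,  0.69746358, -0.11848311,  0.69697911]), 'ft_force': array([ 0.08923118, -0.52196885,  0.37268262]), 'moment': array([ 0.01211442, -0.01110626, -0.02816285]), 'grip_width': 0.08675382301414568}
```

View pics/top0.png

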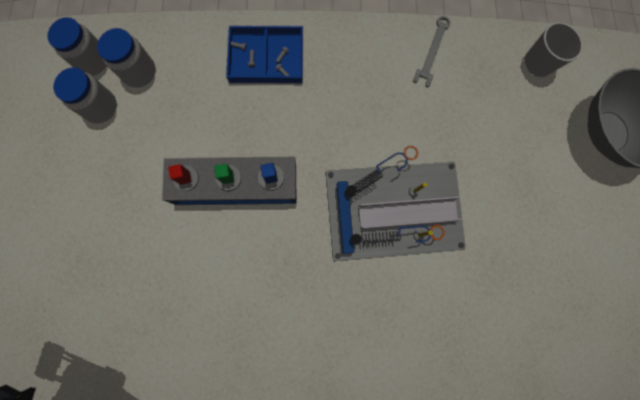

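View pics/side0.png

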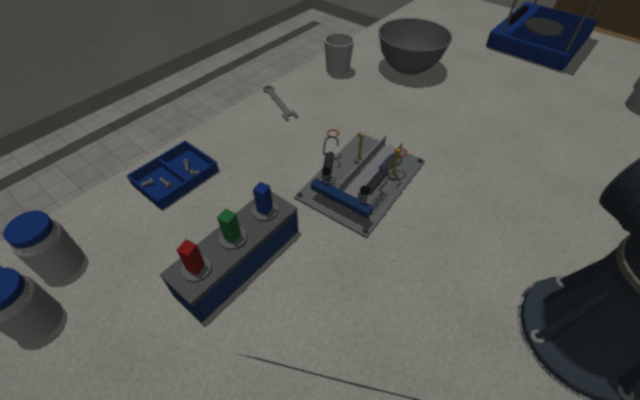

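The top view shows the red handle at (179,174), the loose ring at about (411,153), the empty post's top at about (424,186) and the loose pivot cap at about (350,192). Next I'll measure these.

```bash
cat > h.py <<'E'
import cv2, numpy as np
from rig import robot,camera,camera_info
def ray(n,uv):
    i=camera_info(n);R=cv2.Rodrigues(i["rvec"])[0]
    p=cv2.undistortPoints(np.array([[uv]],float),i["camera_matrix"],i["dist"])[0,0]
    return -R.T@i["tvec"], R.T@np.array([p[0],p[1],1.])
def onz(n,uv,z):
    o,d=ray(n,uv); return o+d*(z-o[2])/d[2]
def tri(a,b):
    (o1,d1),(o2,d2)=ray("top",a),ray("side",b)
    d1/=np.linalg.norm(d1);d2/=np.linalg.norm(d2)
    s,t=np.linalg.lstsq(np.c_[d1,-d2],o2-o1,rcond=None)[0]
    p,q=o1+s*d1,o2+t*d2
    return (p+q)/2,np.linalg.norm(p-q)
def proj(n,P):
    i=camera_info(n);return cv2.projectPoints(np.array(P,float).reshape(-1,1,3),i["rvec"],i["tvec"],i["camera_matrix"],i["dist"])[0][:,0]
def blobs(img,h0,h1,smin=120,vmin=60,amin=4):
    hsv=cv2.cvtColor(img,cv2.COLOR_RGB2HSV)
    m=cv2.inRange(hsv,(h0,smin,vmin),(h1,255,255))
    n,l,s,c=cv2.connectedComponentsWithStats(m)
    return [(c[k].round(1).tolist(),s[k].tolist()) for k in range(1,n) if s[k][4]>=amin],l
E
python3 - <<'E'
from h import *
for n in("top","side"):
    im=camera(n)
    for nm,a in(("red",(0,4)),("orange",(5,16)),("yellow",(18,32)),):
        print(n,nm,blobs(im,*a)[0])
    x0,y0=(315,135) if n=="top" else (290,115)
    c=cv2.resize(im[y0:y0+135,x0:x0+160],None,fx=5,fy=5,interpolation=cv2.INTER_CUBIC)
    c=cv2.convertScaleAbs(c,alpha=1.6)
    cv2.imwrite(f"pics/{n}c.png",c[:600,:,::-1])
E
```

```text
top red [([175.2, 171.2], [168, 164, 15, 16, 182])]
top orange [([411.7, 152.2], [404, 146, 14, 14, 38]), ([437.6, 232.2], [431, 225, 14, 15, 70])]
top yellow [([423.9, 184.6], [422, 183, 5, 4, 17]), ([429.7, 232.2], [427, 230, 6, 5, 21])]
side red [([186.2, 247.9], [177, 240, 20, 17, 191])]
side orange [([395.0, 151.5], [395, 150, 1, 4, 4]), ([404.2, 153.3], [401, 150, 6, 6, 9])]
side yellow [([360.1, 144.1], [359, 134, 4, 25, 36]), ([395.8, 159.2], [392, 149, 9, 25, 53])]
```

View pics/topc.png

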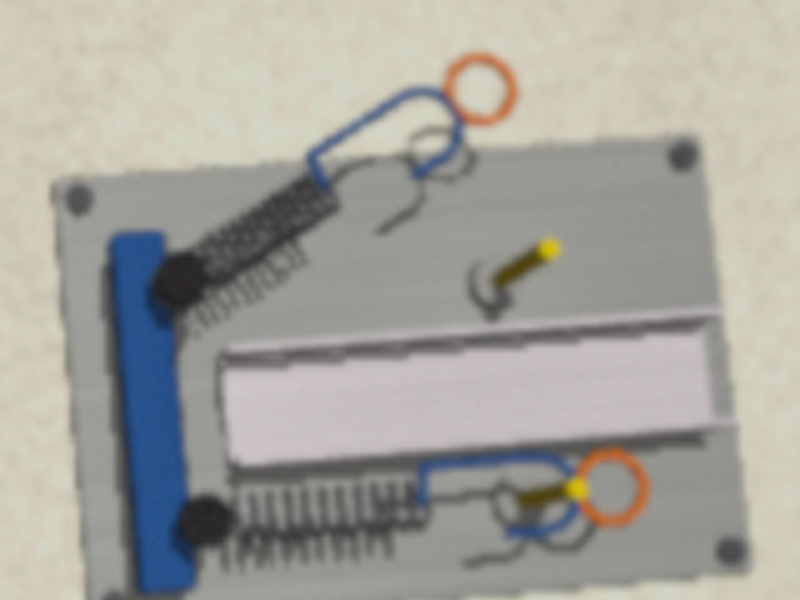

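View pics/sidec.png

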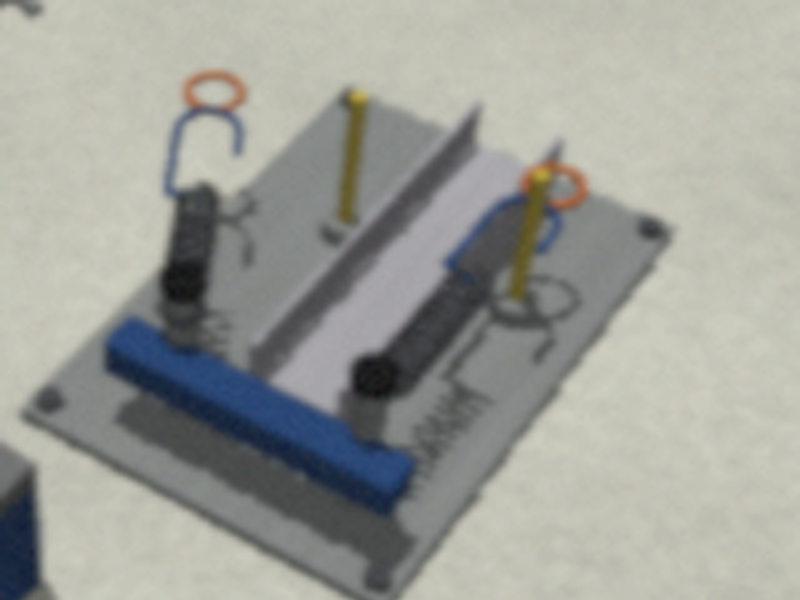

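Ring circle at top pixel (410.8,152.4), loose pivot cap (350.6,190.6), empty post top (424.4,184.2). In the side view the ring is at (332.6,132.8), the post top at (361,134) and the cap at (326.4,170.8).

Run:
```python
from h import *
np.set_printoptions(precision=4,suppress=True)
T=lambda u,v:((u+.5)/5-.5+315,(v+.5)/5-.5+135)
S=lambda u,v:((u+.5)/5-.5+290,(v+.5)/5-.5+115)
ring=onz("top",T(481,89),.07);piv=onz("top",T(180,280),.088);post=onz("top",T(549,248),.09)
p2=onz("top",T(204,521),.088);q2=onz("top",T(577,488),.09);r2=onz("top",T(613,487),.07)
print("ring",ring,tri(T(481,89),S(215,91)));print("post",post,tri(T(549,248),S(357,97)));print("piv",piv,tri(T(180,280),S(184,281)))
print("p2 q2 r2",p2,q2,r2)
d=lambda a,b:np.linalg.norm((a-b)[:2])
print("piv-post 138:",d(piv,post),d(p2,q2),"piv-ring 141:",d(piv,ring),"r2 157",d(p2,r2),"p-p2 90:",d(piv,p2),d(post,q2))
a=lambda p,q:np.arctan2(*(q-p)[1::-1])
print("ang ring",a(piv,ring),"post",a(piv,post),a(p2,q2))
# tools: top-face of handles
for n in("top","side"):
    im=camera(n);x0,y0,w,h=(155,150,150,60) if n=="top" else (165,175,120,115)
    c=cv2.resize(im[y0:y0+h,x0:x0+w],None,fx=5,fy=5,interpolation=cv2.INTER_CUBIC);globals()[n]=cv2.convertScaleAbs(c,alpha=1.6)
can=np.zeros((600,800,3),np.uint8)
can[:300,:750]=top
cv2.imwrite("pics/rackt.png",can[:300,:750,::-1])
# red top face: brightest red pixels
im=camera("top");print(im[164:186:1,176]);print(im[172,164:196])
```

```text
ring [ 0.5988 -0.0728  0.07  ] (array([ 0.6004, -0.0713,  0.0709]), np.float64(0.004323167085381373))
post [ 0.5329 -0.0912  0.09  ] (array([ 0.5351, -0.0899,  0.0899]), np.float64(0.005081352463969027))
piv [0.5202 0.047  0.088 ] (array([0.5221, 0.048 , 0.0869]), np.float64(0.0039974207321570865))
p2 q2 r2 [0.4316 0.0391 0.088 ] [ 0.4434 -0.0989  0.09  ] [ 0.445  -0.1191  0.07  ]
piv-post 138: 0.1388571760928933 0.13847682188234703 piv-ring 141: 0.14329001624848556 r2 157 0.1587636465941633 p-p2 90: 0.088975403690534 0.08982614849321545
ang ring -0.9899381190992323 post -1.4792789610242394 -1.4854104983761514
[[ 96  58  57]
 [113  34  32]
 [121  20  15]
 [122  16  10]
 [123  18  13]
 [123  18  13]
 [123  18  14]
 [124  18  15]
 [124  20  15]
 [124  20  14]
 [123  17  11]
 [122  17  14]
 [111  16  13]
 [ 89  14  12]
 [ 63  11  11]
 [ 50  15  14]
 [ 47  16  15]
 [ 53  33  31]
 [ 70  60  59]
 [ 86  83  80]
 [ 92  92  89]
 [ 93  93  90]]
[[ 83  81  79]
 [ 82  80  78]
 [ 81  79  77]
 [ 83  76  74]
 [ 95  62  60]
 [110  39  36]
 [119  20  15]
 [122  17  14]
 [122  17  13]
 [123  19  14]
 [124  19  14]
 [124  19  15]
 [124  20  15]
 [124  20  13]
 [124  19  15]
 [125  21  16]
 [120  18  13]
 [102  15  12]
 [ 70  14  13]
 [ 47  12  11]
 [ 43  11  11]
 [ 44  10  10]
 [ 44  10  11]
 [ 45  13  12]
 [ 46  17  15]
 [ 57  41  40]
 [ 75  69  67]
 [ 87  87  84]
 [ 91  92  89]
 [ 92  92  89]
 [ 92  93  90]
 [ 90  90  87]]
```

View pics/rackt.png

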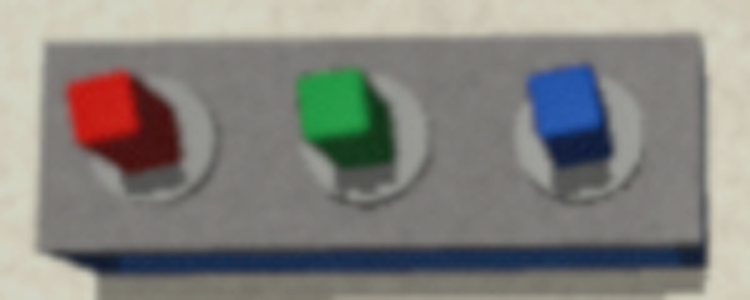

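The rack crop shows the red handle's top face at crop corners of about (68,85), (128,71), (140,133), (84,146), with its collar at about (155,138). Next I'll measure its pose and work out the tool-axis shifts.

```bash
cat >> h.py <<'E'
from scipy.spatial.transform import Rotation as Ro
np.set_printoptions(precision=4,suppress=True)
def face(n,img):
    # bright red top face
    m=((img[:,:,0]>95)&(img[:,:,1]<50)).astype(np.uint8) if n=="top" else None
    return m
def shift(target):
    "tool-axes shift in cm from the present pose to a TCP target"
    o=robot.get_obs();R=Ro.from_quat(o["tool_rot"]).as_matrix()
    return R.T@(np.array(target)-o["position"])*100
E
python3 - <<'E'
from h import *
im=camera("top");m=face("top",im)
c=max(cv2.findContours(m,0,1)[0],key=cv2.contourArea)
M=np.argwhere(m[150:200,150:200]).mean(0)[::-1]+150
r=cv2.minAreaRect(c);print("centroid",M,r)
P=onz("top",M,.141);print("red centre at .141",P)
T=lambda u,v:((u+.5)/5-.5+155,(v+.5)/5-.5+150)
C=np.array([onz("top",T(*p),.141) for p in((68,85),(128,71),(140,133),(84,146))])
print(C.mean(0),[np.linalg.norm(C[i]-C[i-1]) for i in range(4)],[np.arctan2(*(C[i]-C[i-1])[1::-1]) for i in range(4)])
for nm,uv in(("green",(332,103)),("blue",(567,100))):print(nm,onz("top",T(*uv),.141))
print("rack edge yaw",[onz("top",T(*p),.075) for p in((47,45),(700,37))])
s=camera("side");b=blobs(s,0,6)[0];print(b)
v=s[225:285,165:215];print(s[243:280:3,190],proj("side",[P]))
o=robot.get_obs();R=Ro.from_quat(o["tool_rot"]).as_matrix();print(R)
E
```

```text
centroid [174.7881 170.7815] ((174.71621704101562, 170.79727172851562), (12.329923629760742, 12.329923629760742), 80.53767395019531)
red centre at .141 [0.5447 0.3549 0.141 ]
[0.5437 0.3534 0.141 ] [np.float64(0.02243186959534053), np.float64(0.02136105108439535), np.float64(0.022384214143765967), np.float64(0.019834472317434793)] [np.float64(0.30548943897759495), np.float64(-1.338951624465859), np.float64(-2.9042121753574954), np.float64(1.8019954745488305)]
green [0.5457 0.2747 0.141 ]
blue [0.547  0.1942 0.141 ]
rack edge yaw [array([0.5826, 0.3992, 0.075 ]), array([0.5861, 0.151 , 0.075 ])]
[([186.3, 247.9], [177, 240, 20, 17, 190])]
[[104  28  26]
 [105  28  26]
 [104  28  28]
 [ 78  18  18]
 [ 48  12  14]
 [ 49  14  14]
 [ 53  16  13]
 [ 53  15  13]
 [ 52  13  13]
 [ 54  16  18]
 [ 61  61  60]
 [ 84  87  85]
 [ 79  80  79]] [[189.0381 246.4407]]
[[-0.0001  0.3286  0.9445]
 [-0.0002  0.9445 -0.3286]
 [-1.     -0.0002  0.    ]]
```

```bash
python3 -m inch '[[[0,-1.1,3.9,0,0.6],[0,-1.1,3.9,0,0.6],[0,-1.1,3.9,0,0.6],[0,-1.1,3.9,0,0.6],[0,-1.1,3.9,0,0.6],[0,-1.1,3.9,0,0.6],[0,-1.1,3.9,0,0.6],[0,-1.1,3.9,0,0.6]]]' 40
python3 -m inch '[[[0,0,0,-0.11,0.6],[0,0,0,-0.11,0.6],[0,0,0,-0.11,0.6],[0,0,0,-0.11,0.6],[0,0,0,-0.11,0.6],[0,0,0,0,0.6]]]'
python3 -c "
from h import *
print(shift([.545,.354,.19]));R=Ro.from_quat(robot.get_obs()['tool_rot']).as_matrix();print(R,np.arctan2(R[1,1],R[0,1]))"
```

```text
time: 1.12
position: [0.4727, 0.4065, 0.2334]
tool_rot: [0.113, 0.699, -0.11, 0.698]
ft_force: [-0.1, 0.8, -0.2]
grip_width: 0.053
time: 1.62
position: [0.4854, 0.3979, 0.2335]
tool_rot: [-0.084, 0.7, 0.087, 0.704]
ft_force: [-0.0, -0.1, 0.5]
grip_width: 0.0524
[ 4.357  -5.7058  4.7034]
[[ 0.0056 -0.24    0.9708]
 [ 0.0048  0.9708  0.24  ]
 [-1.      0.0033  0.0066]] 1.8131695143382869
```

```bash
python3 -m inch '[[[1,-2.8,2.4,0,0.6],[1,-2.8,2.3,0,0.6],[1,0,0,0,0.6],[0,0,0,0,0.6]]]'
python3 - <<'E'
from h import *
print(shift([.545,.354,.102]))
im=camera("side");c=cv2.resize(im[150:330,130:330],None,fx=3,fy=3);d=camera("top");e=cv2.resize(d[100:240,130:330],None,fx=3,fy=3)
cv2.imwrite("pics/app.png",cv2.convertScaleAbs(c,alpha=1.6)[:,:,::-1])
E
```

```text
time: 1.95
position: [0.546, 0.3555, 0.2039]
tool_rot: [-0.081, 0.699, 0.085, 0.705]
ft_force: [-1.1, -0.1, 0.3]
grip_width: 0.0523
[10.1843 -0.1745 -0.2267]
```

View pics/app.png

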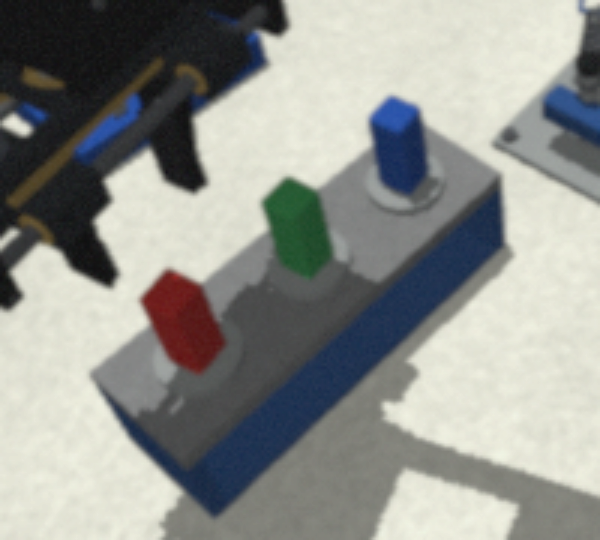

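The fingertips show at crop (110,280) and (195,185), midpoint (152,233), either side of and above the red handle. I'll check that against the projection of the TCP and the handle.

Run:
```python
from h import *
p=robot.get_obs()["position"];print((proj("side",[p-[0,0,.011],[.545,.354,.141]])-[130,150])*3)
```

```text
[[142.5009 224.4071]
 [178.0802 287.892 ]]
```

Handle and fingers agree within the width of the fingertips, so I'm descending and gripping.

```bash
python3 -m inch '[[[2.5,-0.2,-0.2,0,0.6],[2.5,0,0,0,0.6],[2.5,0,0,0,0.6],[2,0,0,0,0.6],[0.6,0,0,0,0.6]]]' 40
python3 -c "
from h import *
print(shift([.545,.354,.102]))"
python3 -m inch '[[[0,0,0,0,0.1],[0,0,0,0,0.1],[0,0,0,0,0.1],[0,0,0,0,0.1],[0,0,0,0,0.1],[0,0,0,0,0.1]]]' 40
python3 -c "
from h import *
print(shift([.545,.354,.102]),robot.get_obs()['moment'])"
```

```text
time: 2.47
position: [0.5473, 0.3613, 0.1099]
tool_rot: [-0.079, 0.693, 0.088, 0.711]
ft_force: [-0.7, 0.7, -0.2]
grip_width: 0.0524
[ 0.7737 -0.6644 -0.4171]
time: 2.97
position: [0.547, 0.3644, 0.1147]
tool_rot: [-0.079, 0.691, 0.089, 0.713]
ft_force: [-0.5, 0.4, -1.7]
grip_width: 0.0238
[ 1.2468 -0.9792 -0.4771] [0.0811 0.0816 0.0074]
```

```bash
python3 -c "
from h import *
o=robot.get_obs();print(o['position'],Ro.from_quat(o['tool_rot']).as_matrix(),o['joint_velocities'])"
python3 -m inch '[[[0,0,0,0,0.1],[0,0,0,0,0.1]]]' 50
python3 - <<'E'
from h import *
o=robot.get_obs();print(o['position'],o['joint_velocities'],o["q"],o["ft_force"])
c=[cv2.resize(camera(n)[y:y+130,x:x+130],None,fx=3,fy=3) for n,x,y in(("side",130,185),("top",130,120))]
cv2.imwrite("pics/grip.png",cv2.convertScaleAbs(np.hstack(c),alpha=1.7)[:,:,::-1])
E
```

```text
[0.547  0.3644 0.1147] [[ 0.029  -0.237   0.9711]
 [ 0.0175  0.9715  0.2366]
 [-0.9994  0.0101  0.0323]] [ 0.0028 -0.0153 -0.0063  0.0008  0.0024 -0.0006]
time: 3.13
position: [0.5473, 0.3646, 0.1158]
tool_rot: [-0.079, 0.69, 0.089, 0.713]
ft_force: [-0.9, -0.3, -1.7]
grip_width: 0.0235
[0.5473 0.3646 0.1158] [-0.0024 -0.0045 -0.0007  0.0022  0.0015  0.001 ] [ 0.416   0.698   1.4701  0.0056  0.9382 -1.3968] [-0.8506 -0.268  -1.6966]
```

View pics/grip.png

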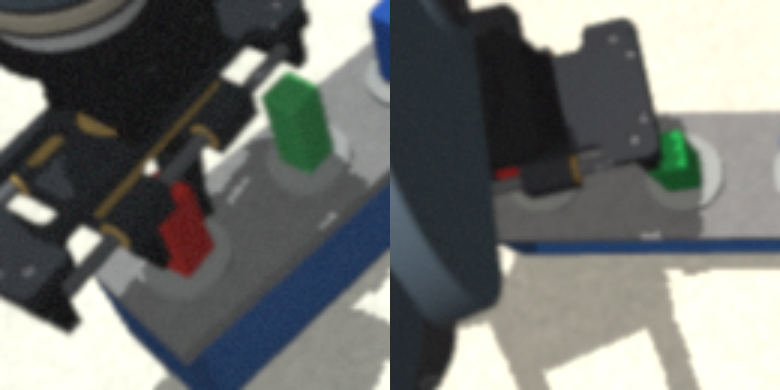

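The red handle is between the fingers, gripped at 23.5 mm width. The puller appears to have slid about 8 mm in +y in its hole (collar at top pixel 182 against 186 before), so I'll keep (0.545, 0.3555) as the hole centre. Now I'll record the puller's pose in the hand and lift it.

```bash
python3 - <<'E'
from h import *
o=robot.get_obs();R=Ro.from_quat(o["tool_rot"]).as_matrix()
tip=np.array([.5455,o["position"][1],.015])
np.save("grasp.npy",np.r_[[R.T@(tip-o["position"])],[R.T@[0,0,1.]]]);print(np.load("grasp.npy"))
open("h.py","a").write('''
def tip(target=None):
    g=np.load("grasp.npy");o=robot.get_obs();R=Ro.from_quat(o["tool_rot"]).as_matrix()
    t=o["position"]+R@g[0];print("t",round(o["time"],2),"tip",t,"up",R@g[1],"F",o["ft_force"],"w",o["grip_width"])
    if target is not None: print("shift cm",R.T@(np.array(target)-t)*100)
    return t
''')
E
python3 -m inch '[[[-2,0,0,0,0.1],[-4,0,0,0,0.1],[-4,0,0,0,0.1],[-4,0,0,0,0.1],[0,0,0,0,0.1]]]' 60
python3 -c "
from h import *
tip([.599,-.072,.15])"
```

```text
[[ 0.1004 -0.0006 -0.0051]
 [-0.9994  0.0106  0.0337]]
time: 3.65
position: [0.5415, 0.3604, 0.2553]
tool_rot: [-0.08, 0.695, 0.088, 0.709]
ft_force: [1.7, 0.7, -0.6]
grip_width: 0.0234
t 3.65 tip [0.5386 0.3599 0.1548] up [0.0108 0.0053 0.9999] F [ 1.6676  0.7349 -0.6144] w 0.023363471942271417
shift cm [  0.0393 -43.3984  -4.3146]
```

```bash
python3 -m inch '[[[-0.2,-3.9,-0.4,0,0.1],[0,-3.9,-0.4,0,0.1],[0,-3.9,-0.4,0,0.1],[0,-3.9,-0.4,0,0.1],[0,-3.9,-0.4,0,0.1],[0,-3.9,-0.4,0,0.1],[0,-3.9,-0.4,0,0.1],[0,-3.9,-0.4,0,0.1]]]'
python3 -c "
from h import *
tip([.599,-.072,.15])"
```

```text
time: 4.32
position: [0.5857, 0.0488, 0.2547]
tool_rot: [-0.083, 0.69, 0.096, 0.712]
ft_force: [0.5, 0.0, -1.7]
grip_width: 0.0234
t 4.32 tip [0.5837 0.0491 0.1542] up [ 0.0018 -0.0032  1.    ] F [ 0.5214  0.0196 -1.683 ] w 0.023398160986098544
shift cm [  0.1954 -12.1094  -1.5705]
```

```bash
python3 -m inch '[[[0.5,-3.5,-0.5,0,0.1],[0.5,-3.5,-0.5,0,0.1],[1,-3,-0.4,0,0.1],[1,-1,0,0,0.1],[0,0,0,0,0.1]]]'
python3 -c "
from h import *
tip([.599,-.072,.1])"
```

```text
time: 4.73
position: [0.6013, -0.0754, 0.2199]
tool_rot: [-0.081, 0.69, 0.091, 0.713]
ft_force: [0.0, 0.7, -1.3]
grip_width: 0.0238
t 4.73 tip [ 0.5996 -0.0754  0.1194] up [-0.0003 -0.      1.    ] F [ 0.0386  0.6815 -1.3382] w 0.02376722712590122
shift cm [ 1.9416  0.326  -0.0406]
```

```bash
python3 -m inch '[[[1.5,0.3,0,0,0.1],[1.5,0.1,0,0,0.1],[0,0,0,0,0.1]]]'
python3 - <<'E'
from h import *
t=tip([.599,-.072,.08])
c=[]
for n,x,y in(("side",290,80),("top",370,110)):
    im=camera(n)[y:y+90,x:x+90];c.append(cv2.resize(im,None,fx=4.4,fy=4.4,interpolation=cv2.INTER_CUBIC))
    print(n,(proj(n,[t,t+[0,0,.06],[.599,-.072,.07]])-[x,y])*4.4)
cv2.imwrite("pics/ins.png",cv2.convertScaleAbs(np.hstack(c),alpha=1.7)[:,:,::-1])
E
```

```text
time: 4.98
position: [0.6008, -0.0696, 0.1886]
tool_rot: [-0.079, 0.691, 0.091, 0.713]
ft_force: [-0.0, 0.0, -2.2]
grip_width: 0.024
t 4.98 tip [ 0.5989 -0.0694  0.088 ] up [ 0.001  -0.0025  1.    ] F [-0.0261  0.0309 -2.231 ] w 0.024004192049990873
shift cm [ 0.7991 -0.2698 -0.0786]
side [[192.6344 209.5016]
 [197.0663 110.2372]
 [194.3582 234.7989]]
top [[182.4283 175.5021]
 [221.0563 135.6414]
 [177.8291 186.1589]]
```

View pics/ins.png

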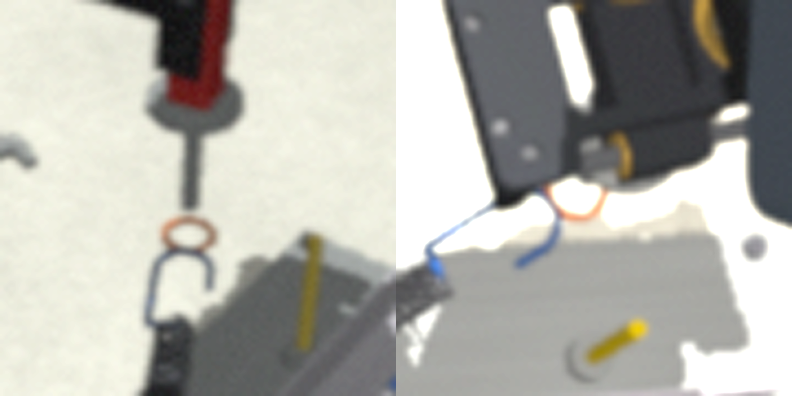

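In the side half, the pin tip is at (190,207) above the ring centre (189,234). That is within about 3 mm of true, so I'm lowering it in two steps.

```bash
python3 -m inch '[[[1.2,-0.4,-0.1,0,0.1],[1.2,-0.1,0,0,0.1]]]'
python3 -c "
from h import *
tip([.599,-.072,.04])"
```

```text
time: 5.25
position: [0.6061, -0.0735, 0.1702]
tool_rot: [-0.082, 0.686, 0.091, 0.717]
ft_force: [-0.4, -0.7, -1.6]
grip_width: 0.0233
t 5.25 tip [ 0.6055 -0.0736  0.0696] up [-0.0115  0.0015  0.9999] F [-0.3595 -0.7447 -1.5519] w 0.023333073297474586
shift cm [ 2.9373  0.2959 -0.7224]
```

```bash
python3 -m inch '[[[-0.8,0.2,-0.6,0,0.1],[0,0,0,0,0.1]]]'
python3 -c "
from h import *
tip([.599,-.072,.04])"
```

```text
time: 5.42
position: [0.5984, -0.072, 0.1769]
tool_rot: [-0.082, 0.687, 0.092, 0.716]
ft_force: [0.8, -0.4, -2.2]
grip_width: 0.0232
t 5.42 tip [ 0.5975 -0.0721  0.0764] up [-0.0087  0.0005  1.    ] F [ 0.7506 -0.437  -2.2393] w 0.02323204241329466
shift cm [ 3.6392 -0.0614 -0.0035]
```

```bash
python3 -m inch '[[[1,0,-0.2,0,0.1],[1,0,-0.2,0,0.1],[0.5,0,-0.1,0,0.1]]]'
python3 -c "
from h import *
tip([.599,-.072,.045])"
```

```text
time: 5.67
position: [0.5961, -0.0729, 0.1538]
tool_rot: [-0.084, 0.685, 0.091, 0.718]
ft_force: [-0.1, 0.3, -1.8]
grip_width: 0.024
t 5.67 tip [ 0.5959 -0.0732  0.0532] up [-0.0161  0.0028  0.9999] F [-0.0719  0.315  -1.8004] w 0.02401193375894943
shift cm [0.8346 0.0373 0.2886]
```

```bash
python3 -m inch '[[[0.7,0,0.1,0,0.1],[0.5,0,0,0,0.1],[0,0,0,0,0.1]]]'
python3 - <<'E'
from h import *
t=tip([.599,-.072,.045])
c=[]
for n,x,y in(("side",290,80),("top",370,110)):
    im=camera(n)[y:y+90,x:x+90];c.append(cv2.resize(im,None,fx=4.4,fy=4.4,interpolation=cv2.INTER_CUBIC))
cv2.imwrite("pics/ins2.png",cv2.convertScaleAbs(np.hstack(c),alpha=1.7)[:,:,::-1])
E
```

```text
time: 5.92
position: [0.5964, -0.0722, 0.1389]
tool_rot: [-0.083, 0.686, 0.091, 0.717]
ft_force: [0.1, 0.1, -1.3]
grip_width: 0.0236
t 5.92 tip [ 0.5959 -0.0724  0.0384] up [-0.0131  0.0019  0.9999] F [ 0.0999  0.1176 -1.2574] w 0.023550444063029814
shift cm [-0.6485 -0.0287  0.3375]
```

View pics/ins2.png

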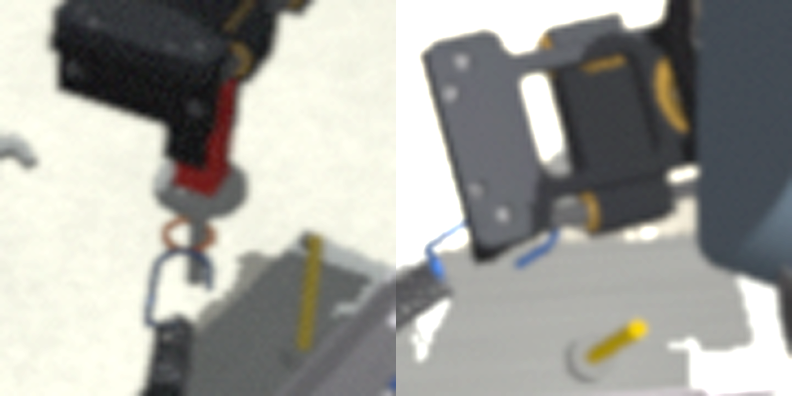

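The pin runs through the orange ring, at about (192,240) in the side half. Now I'll stretch along the spring's own line.

```bash
cat >> h.py <<'E'
PIV=np.array([.521,.0475]);POST=np.array([.534,-.0905])
def pol(r,a,z=.044):
    t=tip([PIV[0]+r*np.cos(a),PIV[1]+r*np.sin(a),z]);d=t[:2]-PIV
    print("pin r %.4f ang %.4f"%(np.linalg.norm(d),np.arctan2(d[1],d[0])))
E
python3 -c "
from h import *
pol(.201,-.99)"
```

```text
t 6.02 tip [ 0.5966 -0.0726  0.0392] up [-0.0144  0.0023  0.9999] F [ 0.3748  0.2618 -1.5364] w 0.023533977097296817
shift cm [-0.4008 -5.4921  2.2117]
pin r 0.1419 ang -1.0092
```

```bash
python3 -m inch '[[[-0.3,-1.4,0.5,0,0.1],[0,-1.4,0.5,0,0.1],[0,-1.4,0.5,0,0.1]]]'
python3 -c "
from h import *
pol(.201,-.99)"
```

```text
time: 6.27
position: [0.6188, -0.1062, 0.1425]
tool_rot: [-0.082, 0.688, 0.094, 0.715]
ft_force: [-2.3, 3.3, -2.3]
grip_width: 0.0239
t 6.27 tip [ 0.6177 -0.1059  0.042 ] up [-0.0065 -0.0035  1.    ] F [-2.3445  3.3069 -2.2646] w 0.02387205929744387
shift cm [-0.1849 -1.756   0.9638]
pin r 0.1813 ang -1.0083
```

```bash
python3 -m inch '[[[-0.1,-1.2,0.5,0,0.1],[0,-1,0.4,0,0.1],[0,0,0,0,0.1]]]'
python3 -c "
from h import *
pol(.202,-1.2)"
```

```text
time: 6.52
position: [0.6315, -0.1253, 0.1422]
tool_rot: [-0.077, 0.691, 0.096, 0.713]
ft_force: [-2.4, 4.8, -2.3]
grip_width: 0.0235
t 6.52 tip [ 0.6295 -0.1241  0.0417] up [ 0.0023 -0.012   0.9999] F [-2.3538  4.8494 -2.3492] w 0.023505176959137293
shift cm [-0.3818 -0.7446 -3.82  ]
pin r 0.2031 ang -1.0070
```

```bash
python3 -m inch '[[[-0.1,-0.3,-1.3,0,0.1],[-0.1,-0.3,-1.3,0,0.1],[-0.1,-0.2,-1.3,0,0.1]]]'
python3 -c "
from h import *
pol(.202,-1.35)"
```

```text
time: 6.77
position: [0.5939, -0.1383, 0.1417]
tool_rot: [-0.074, 0.692, 0.1, 0.711]
ft_force: [-2.0, 4.0, -1.3]
grip_width: 0.0237
t 6.77 tip [ 0.5913 -0.1362  0.0412] up [ 0.0081 -0.0215  0.9997] F [-2.0146  4.0002 -1.2613] w 0.02366899154887477
shift cm [-0.3939 -0.655  -2.844 ]
pin r 0.1967 ang -1.2053
```

```bash
python3 -m inch '[[[-0.2,-0.5,-1.0,0,0.1],[-0.1,-0.3,-1.0,0,0.1],[-0.1,-0.2,-0.8,0,0.1]]]'
python3 - <<'E'
from h import *
pol(.202,-1.42)
c=[]
for n,x,y in(("side",310,80),("top",370,130)):
    im=camera(n)[y:y+90,x:x+90];c.append(cv2.resize(im,None,fx=4.4,fy=4.4,interpolation=cv2.INTER_CUBIC))
cv2.imwrite("pics/sw.png",cv2.convertScaleAbs(np.hstack(c),alpha=1.7)[:,:,::-1])
E
```

```text
time: 7.02
position: [0.5641, -0.1509, 0.1433]
tool_rot: [-0.07, 0.694, 0.103, 0.709]
ft_force: [-0.8, 4.4, -1.5]
grip_width: 0.0236
t 7.02 tip [ 0.5608 -0.1479  0.0428] up [ 0.0152 -0.0305  0.9994] F [-0.8424  4.4082 -1.4659] w 0.02363162672262757
shift cm [-0.154 -0.186 -1.015]
pin r 0.1994 ang -1.3700
```

View pics/sw.png

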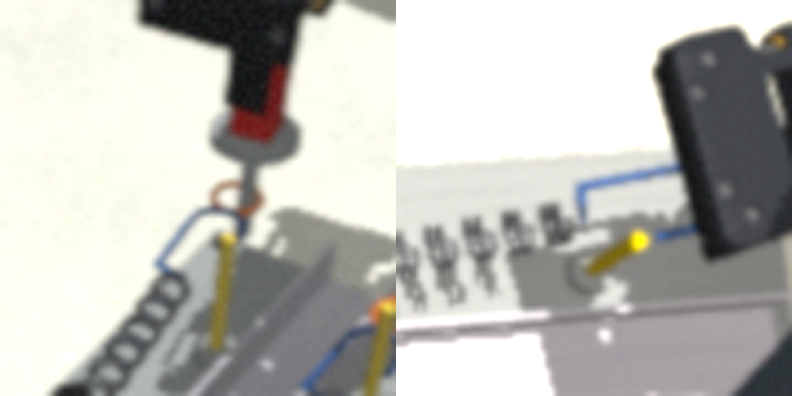

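The top half shows the post (at hook height about (626,247)) between the short leg's end (657,237) and the coil end (578,215). It is in the mouth's span radially, needing about 3 mm more stretch, then the rest of the swing.

```bash
python3 -m inch '[[[-0.1,-0.5,-0.9,0,0.1],[-0.1,-0.3,-0.8,0,0.1]]]'
python3 -c "
from h import *
pol(.203,-1.477)"
```

```text
time: 7.28
position: [0.5502, -0.1618, 0.1447]
tool_rot: [-0.069, 0.694, 0.103, 0.71]
ft_force: [-0.3, 6.6, -2.7]
grip_width: 0.0234
t 7.28 tip [ 0.547  -0.1586  0.0442] up [ 0.0133 -0.0323  0.9994] F [-0.3259  6.6411 -2.6759] w 0.023374829123618865
shift cm [ 0.031   0.5522 -0.5878]
pin r 0.2077 ang -1.4450
```

```bash
python3 -m inch '[[[0,0.2,-0.6,0,0.1],[0,0,0,0,0.1]]]'
python3 - <<'E'
from h import *
pol(.203,-1.477)
c=[]
for n,x,y in(("side",310,80),("top",370,130)):
    im=camera(n)[y:y+90,x:x+90];c.append(cv2.resize(im,None,fx=4.4,fy=4.4,interpolation=cv2.INTER_CUBIC))
cv2.imwrite("pics/sw2.png",cv2.convertScaleAbs(np.hstack(c),alpha=1.7)[:,:,::-1])
E
```

```text
time: 7.45
position: [0.5428, -0.1606, 0.1446]
tool_rot: [-0.068, 0.694, 0.104, 0.71]
ft_force: [-0.8, 6.0, -3.2]
grip_width: 0.0237
t 7.45 tip [ 0.5396 -0.1572  0.0441] up [ 0.0136 -0.0345  0.9993] F [-0.8187  5.9724 -3.1865] w 0.023748461415424634
shift cm [0.0238 0.2395 0.097 ]
pin r 0.2055 ang -1.4800
```

View pics/sw2.png

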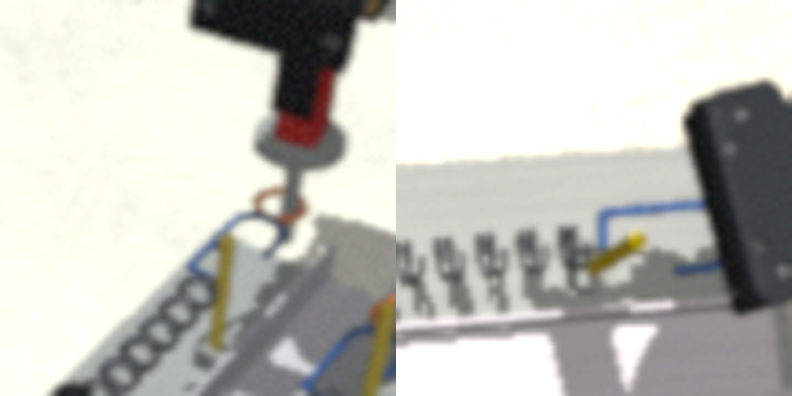

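The post, at hook height (626,247) in the top half, now lies between the long leg (row about 208) and the short leg (tip at (678,270)). The swing is complete, so I'm letting the spring in.

```bash
python3 -c "
from h import *
pol(.157,-1.49)"
```

```text
t 7.55 tip [ 0.5408 -0.1575  0.0442] up [ 0.0123 -0.0338  0.9994] F [-0.417   5.2746 -2.2938] w 0.02339879411036137
shift cm [0.2643 4.871  0.4745]
pin r 0.2059 ang -1.4747
```

```bash
python3 -m inch '[[[0,1.2,-0.1,0,0.1],[0,1.2,0.1,0,0.1]]]'
python3 -c "
from h import *
pol(.157,-1.49)"
```

```text
time: 7.72
position: [0.539, -0.1383, 0.1459]
tool_rot: [-0.068, 0.692, 0.102, 0.711]
ft_force: [-0.3, 4.1, -2.1]
grip_width: 0.0236
t 7.72 tip [ 0.5363 -0.1351  0.0454] up [ 0.0092 -0.0322  0.9994] F [-0.2795  4.0731 -2.1284] w 0.023620175383559823
shift cm [0.2652 2.5898 0.3612]
pin r 0.1832 ang -1.4873
```

```bash
python3 -m inch '[[[0,1,0.15,0,0.1],[0,0.9,0.1,0,0.1],[0,0.3,0.1,0,0.1]]]'
python3 -c "
from h import *
pol(.157,-1.485)"
```

```text
time: 7.97
position: [0.5378, -0.1136, 0.1479]
tool_rot: [-0.071, 0.691, 0.101, 0.712]
ft_force: [-0.0, 0.2, -2.9]
grip_width: 0.0237
t 7.97 tip [ 0.5355 -0.1109  0.0474] up [ 0.0051 -0.0268  0.9996] F [-0.0141  0.2122 -2.9031] w 0.02366066372243861
shift cm [ 0.348   0.2045 -0.0706]
pin r 0.1591 ang -1.4792
```

```bash
python3 -m inch '[[[-1,0.1,0.1,0,0.1],[-1,0,0.2,0,0.1],[-0.5,0,0.1,0,0.1]]]'
python3 - <<'E'
from h import *
pol(.157,-1.48,.11)
print("orange",blobs(camera("side"),5,16,100)[0],proj("side",[[*(PIV+.157*(POST-PIV)/.1386),.07]]))
E
```

```text
time: 8.22
position: [0.5428, -0.1134, 0.1757]
tool_rot: [-0.075, 0.69, 0.1, 0.713]
ft_force: [0.3, -1.1, -1.7]
grip_width: 0.0239
t 8.22 tip [ 0.5409 -0.1114  0.0752] up [ 0.0016 -0.0207  0.9998] F [ 0.3293 -1.0577 -1.7404] w 0.023886943529361295
shift cm [-3.4867  0.4888 -0.3534]
pin r 0.1601 ang -1.4464
orange [([399.0, 148.0], [397, 148, 5, 1, 5]), ([403.5, 154.8], [401, 153, 6, 4, 12])] [[365.9233 136.931 ]]
```

```bash
python3 -m inch '[[[-1.2,0.3,-0.4,0,0.1],[-2.5,0,0,0,0.1],[-3,0,0,0,0.1],[-3,0,0,0,0.1],[0,0,0,0,0.1]]]'
python3 - <<'E'
from h import *
tip([.545,.3555,.165])
x,y=310,80;im=camera("side");x2,y2=330,140;im2=camera("top")
c=[cv2.resize(i,None,fx=4.4,fy=4.4,interpolation=cv2.INTER_CUBIC) for i in(im[y:y+90,x:x+90],im2[y2:y2+90,x2:x2+90])]
for n,i in(("side",im),("top",im2)): print(n,blobs(i,5,16,90)[0])
cv2.imwrite("pics/hk.png",cv2.convertScaleAbs(np.hstack(c),alpha=1.7)[:,:,::-1])
# hsv of expected ring location
print(proj("side",[[*(PIV+.157*(POST-PIV)/.1386),.07]]),proj("top",[[*(PIV+.157*(POST-PIV)/.1386),.07]]))
E
```

```text
time: 8.68
position: [0.5377, -0.1199, 0.2799]
tool_rot: [-0.077, 0.688, 0.097, 0.715]
ft_force: [0.6, -0.6, -1.3]
grip_width: 0.0241
t 8.68 tip [ 0.5364 -0.1185  0.1793] up [-0.0053 -0.0141  0.9999] F [ 0.5922 -0.6298 -1.3196] w 0.02405502803930774
shift cm [ 3.0025 45.708  12.3049]
side [([366.0, 133.2], [364, 133, 5, 2, 5]), ([402.6, 151.0], [397, 147, 10, 10, 32]), ([394.8, 150.6], [394, 149, 2, 4, 5])]
top [([431.9, 184.5], [425, 178, 14, 15, 74]), ([437.6, 232.0], [430, 225, 15, 16, 91])]
[[365.9233 136.931 ]] [[430.3056 184.7026]]
```

Numerically, the loose spring's ring is now at top pixel (431.9,184.5), 7.5 px from its post, the same as the neighbour's (7.6 px), so it is hooked. Next, back to the rack.

```bash
python3 -m inch '[[[0,3.8,1,0,0.1],[0,3.8,1,0,0.1],[0,3.8,1,0,0.1],[0,3.8,1,0,0.1],[0,3.8,1,0,0.1],[0,3.8,1,0,0.1],[0,3.8,1,0,0.1],[0,3.8,1,0,0.1]]]'
python3 -c "
from h import *
tip([.545,.3555,.165])"
```

```text
time: 9.45
position: [0.5366, 0.1955, 0.273]
tool_rot: [-0.069, 0.698, 0.09, 0.707]
ft_force: [0.1, -0.1, -1.0]
grip_width: 0.0235
t 9.45 tip [0.5326 0.1968 0.1726] up [ 0.0221 -0.0126  0.9997] F [ 0.1112 -0.1095 -0.9715] w 0.02346649002582481
shift cm [ 1.2496 15.1716  4.7291]
```

```bash
python3 -m inch '[[[0,3.8,1.2,0,0.1],[0,3.8,1.2,0,0.1],[0,3.8,1.1,0,0.1],[0,3,0.9,0,0.1],[0,0,0,0,0.1]]]'
python3 -c "
from h import *
tip([.545,.3555,.10])"
```

```text
time: 9.87
position: [0.5416, 0.3584, 0.2664]
tool_rot: [-0.071, 0.704, 0.091, 0.701]
ft_force: [0.6, -0.3, -1.6]
grip_width: 0.0234
t 9.87 tip [0.536  0.3594 0.166 ] up [ 0.0376 -0.0103  0.9992] F [ 0.5843 -0.3075 -1.5791] w 0.023400294567268273
shift cm [ 6.5814 -0.7799  0.7863]
```

```bash
python3 -m inch '[[[2,-0.5,0.3,0,0.1],[2.2,0,0.1,0,0.1],[2,0,0,0,0.1],[0,0,0,0,0.1]]]'
python3 - <<'E'
from h import *
t=tip([.545,.3555,.085])
c=[]
for n,x,y in(("side",135,190),("top",140,130)):
    im=camera(n)[y:y+90,x:x+90];c.append(cv2.resize(im,None,fx=4.4,fy=4.4,interpolation=cv2.INTER_CUBIC))
    print(n,(proj(n,[t,t+[0,0,.06],[.545,.3555,.075]])-[x,y])*4.4)
cv2.imwrite("pics/ret.png",cv2.convertScaleAbs(np.hstack(c),alpha=1.7)[:,:,::-1])
E
```

```text
time: 10.2
position: [0.5431, 0.3576, 0.1951]
tool_rot: [-0.074, 0.706, 0.092, 0.698]
ft_force: [-0.3, 0.0, -2.5]
grip_width: 0.0235
t 10.2 tip [0.5368 0.3582 0.0947] up [ 0.0454 -0.0053  0.999 ] F [-0.2995  0.0231 -2.5419] w 0.023549752374778868
shift cm [ 0.9541 -0.4767  0.7459]
side [[276.5219 337.895 ]
 [233.5967 244.1426]
 [281.165  348.408 ]]
top [[179.9338 221.6577]
 [132.0579 192.0149]
 [201.107  211.4759]]
```

View pics/ret.png

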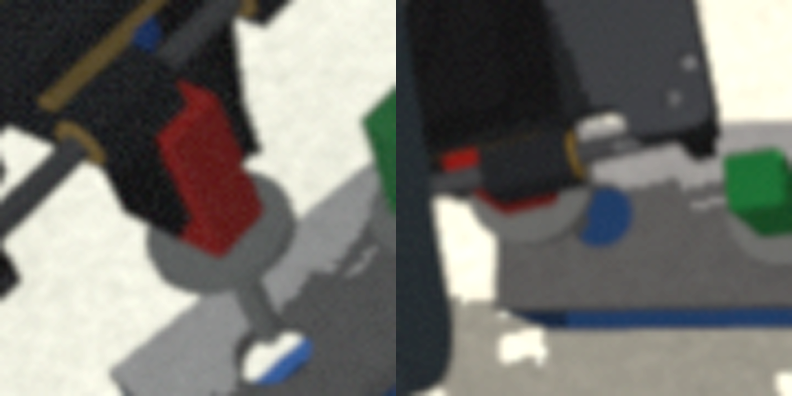

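The pin tip is at (265,338) and the hole centre at about (278,358) in the side half. In the top half the hole's centre is at about (203,216). I'll turn the side-image offset into a shift.

Run:
```python
from h import *
x,y=135,190
hole_s=onz("side",(278/4.4+x,358/4.4+y),.075);hole_t=onz("top",(203/4.4+140,216/4.4+130),.075)
tp=onz("side",(265/4.4+x,338/4.4+y),.0947)
print(hole_s,hole_t,tp)
o=robot.get_obs();R=Ro.from_quat(o["tool_rot"]).as_matrix();d=hole_s-tp;d[2]=0;print("by side image",R.T@d*100)
tip([*hole_t[:2],.07])
```

```text
[0.5426 0.3588 0.075 ] [0.543  0.3546 0.075 ] [0.54   0.3609 0.0947]
by side image [-0.0079 -0.2617  0.2086]
t 10.3 tip [0.5395 0.3592 0.0986] up [ 0.0396 -0.008   0.9992] F [ 0.2392 -0.5192 -1.1578] w 0.02340052939333632
shift cm [ 2.8401 -0.6093  0.2397]
```

```bash
python3 -m inch '[[[0.8,-0.4,0.1,0,0.1],[0.8,0,0,0,0.1],[0.4,0,0,0,0.1]]]'
python3 -c "
from h import *
tip([.543,.3555,.03])"
```

```text
time: 10.55
position: [0.5501, 0.3548, 0.1811]
tool_rot: [-0.073, 0.702, 0.093, 0.703]
ft_force: [-0.9, -0.9, -1.0]
grip_width: 0.0238
t 10.55 tip [0.5451 0.3559 0.0807] up [ 0.0326 -0.0105  0.9994] F [-0.8826 -0.9492 -0.9819] w 0.023756804193474878
shift cm [ 5.0638 -0.134  -0.2315]
```

```bash
python3 -m inch '[[[1,-0.1,-0.3,0,0.1],[1,0,-0.1,0,0.1],[0.5,0,0,0,0.1]]]'
python3 -c "
from h import *
tip([.543,.3555,.03])"
```

```text
time: 10.8
position: [0.5483, 0.3533, 0.1568]
tool_rot: [-0.072, 0.7, 0.093, 0.704]
ft_force: [0.5, -0.1, -2.5]
grip_width: 0.0235
t 10.8 tip [0.5438 0.3546 0.0564] up [ 0.0276 -0.0124  0.9995] F [ 0.5164 -0.1447 -2.5343] w 0.023528969105054347
shift cm [ 2.6395  0.0299 -0.0809]
```

No contact force with the tip at 56 mm, so it is through the 63–75 mm top. Continuing down.

```bash
python3 -m inch '[[[1.2,0,-0.2,0,0.1],[1.2,0,-0.1,0,0.1],[0.5,0,0,0,0.1]]]'
python3 -c "
from h import *
tip([.543,.3555,.015])"
```

```text
time: 11.05
position: [0.5468, 0.3538, 0.1275]
tool_rot: [-0.071, 0.699, 0.093, 0.706]
ft_force: [-0.4, -0.3, -2.1]
grip_width: 0.0236
t 11.05 tip [0.5425 0.3552 0.027 ] up [ 0.0243 -0.0138  0.9996] F [-0.4174 -0.2748 -2.1202] w 0.02357690050854521
shift cm [ 1.2034 -0.0141  0.0365]
```

```bash
python3 -m inch '[[[0.6,0,-0.1,0,0.1],[0.5,0,0,0,0.1]]]'
python3 -c "
from h import *
tip([.543,.3555,.015])"
```

```text
time: 11.22
position: [0.5463, 0.3541, 0.1159]
tool_rot: [-0.071, 0.699, 0.093, 0.706]
ft_force: [-0.6, -0.5, -2.5]
grip_width: 0.0233
t 11.22 tip [0.5421 0.3555 0.0154] up [ 0.0236 -0.0141  0.9996] F [-0.5947 -0.5257 -2.48  ] w 0.02334474693042803
shift cm [ 0.0454 -0.0254  0.0873]
```

```bash
python3 -m inch '[[[0.15,0,0,0,0.1],[0.15,0,0,0,0.1],[0.15,0,0,0,0.1]]]'
python3 -c "
from h import *
tip([.543,.3555,.015])"
```

```text
time: 11.47
position: [0.5463, 0.3542, 0.1146]
tool_rot: [-0.072, 0.699, 0.093, 0.706]
ft_force: [-3.3, -2.7, 4.8]
grip_width: 0.0233
t 11.47 tip [0.5421 0.3555 0.0141] up [ 0.0239 -0.0132  0.9996] F [-3.3429 -2.6975  4.8058] w 0.02327469019800656
shift cm [-0.0878 -0.0202  0.087 ]
```

The collar is resting (+5 N up). Releasing.

```bash
python3 -m inch '[[[0,0,0,0,0.32],[0,0,0,0,0.35],[0,0,0,0,0.5],[0,0,0,0,0.6],[0,0,0,0,0.6]]]'
python3 -m inch '[[[-1,0,0,0,0.6],[-1.5,0,0,0,0.6],[-2,0,0,0,0.6],[-3,0,0,0,0.6],[-4,0,0,0,0.6],[-4,0,0,0,0.6],[0,0,0,0,0.6]]]'
python3 -m inch '[[[0,2.5,-3,0,0.6],[0,2.5,-3,0,0.6],[0,2.5,-3,0,0.6],[0,2.5,-3,0,0.6],[0,2.5,-3,0,0.6],[0,2,-2,0,0.6],[0,0,0,0,0.6]]]'
python3 - <<'E'
from h import *
im=camera("top");m=face("top",im);n,l,s,c=cv2.connectedComponentsWithStats(m);print([(c[k],s[k][4]) for k in range(1,n) if s[k][4]>20])
print("side red",blobs(camera("side"),0,6)[0])
def hs(h0,h1):return [b for b in blobs(im,h0,h1,90)[0] if b[1][4]>10]
print("orange",hs(5,16),"yellow",hs(18,32))
k=max(range(1,n),key=lambda k:s[k][4]);print(onz("top",c[k],.141))
# collar of puller & neighbours: bright grey discs vs rack
E
```

```text
time: 11.88
position: [0.5489, 0.3555, 0.1177]
tool_rot: [-0.071, 0.696, 0.094, 0.708]
ft_force: [-0.5, -0.5, -0.2]
grip_width: 0.0429
time: 12.47
position: [0.546, 0.3493, 0.2788]
tool_rot: [-0.071, 0.698, 0.093, 0.706]
ft_force: [0.9, 0.9, 1.5]
grip_width: 0.0526
time: 13.05
position: [0.3463, 0.4544, 0.2887]
tool_rot: [-0.066, 0.692, 0.093, 0.713]
ft_force: [1.0, 0.3, 0.4]
grip_width: 0.0521
[(array([175.9803, 172.0461]), np.int32(152))]
side red []
orange [([432.2, 185.3], [425, 178, 14, 15, 83]), ([437.6, 231.5], [430, 224, 15, 16, 90])] yellow [([424.0, 184.7], [421, 182, 6, 6, 25]), ([429.7, 232.4], [427, 230, 6, 5, 23])]
[0.5424 0.3527 0.141 ]
```

```bash
python3 -m inch '[[[-1,2.5,-2.5,0,0.6],[0,2.5,-2.5,0,0.6],[0,2.5,-2.5,0,0.6],[0,2.5,-2.5,0,0.6],[0,0,0,0,0.6]]]'
python3 - <<'E'
from h import *
for n in("top","side"):
    a=cv2.imread(f"pics/{n}0.png")[:,:,::-1];b=camera(n)
    for nm,i in(("before",a),("now",b)):
        i=i.astype(int);m=((i[:,:,0]>30)&(i[:,:,0]>2*i[:,:,1])&(i[:,:,0]>2*i[:,:,2])).astype(np.uint8)
        if n=="top": m[:,250:]=0
        else: m[:,260:]=0
        N,l,s,c=cv2.connectedComponentsWithStats(m);k=1+np.argmax(s[1:,4]);
        p=np.argwhere(l==k)[:,::-1].astype(float);w,v=np.linalg.eigh(np.cov(p.T));print(n,nm,c[k],s[k],"axis deg",np.degrees(np.arctan2(v[1,1],v[0,1])))
E
```

```text
time: 13.57
position: [0.2384, 0.5296, 0.2997]
tool_rot: [-0.059, 0.688, 0.087, 0.718]
ft_force: [0.1, 0.3, 0.9]
grip_width: 0.052
top before [178.8262 173.718 ] [168 164  22  20 305] axis deg -144.7902981157881
top now [180.0098 174.9443] [170 165  22  20 305] axis deg -144.65445272477882
side before [190.594  256.5677] [178 240  26  34 532] axis deg 63.66246186278195
side now [192.5028 256.3477] [180 240  26  34 535] axis deg 64.47240015142496
```

The puller looks identical to the start in both views: same box, same axis within 1°, shifted about 2 mm. Handing in.

```bash
python3 -c "
from rig import robot
print(robot.hand_in())"
```

```text
the job is handed in; nothing more can be done
None
```

The loose spring is hooked on its post under tension, and the red puller is back upright in its own hole. I handed in with the clock at about 13.7 s of the 51 s allowed. The gripper held only the puller's handle throughout.

**Last checks:**
- **Spring:** its ring sits about 8 px from its post in the top view, the same as the neighbour's. The pull on the pin had dropped to about 0 before I raised it, and the ring stayed put afterwards.
- **Puller:** in both views the handle has the same outline as at the start, tilted less than 1° from before and shifted about 2 mm. The collar was resting on the rack, with about 5 N upward on the tool, when I opened the gripper.
- **Force:** the highest tool force I saw was about 7 N.

**What was off or unconfirmed:**
- On the first grasp the hand sat about 8 mm off, so the puller slid inside its hole before I lifted it.
- The two cameras disagreed by about 4 mm on positions.
- My 12 views were used up by then, so I checked the hooked spring and the final rack by pixel measurements, not by eye.

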